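# Clear the meter off the shadow tray and kit the bracket and heat sink

### The job

A handheld meter has been left lying across the black shadow-cut tray. Lift it off and set it down, without dropping it, face up on the rubber mat; then lay the L-shaped angle bracket and the U-shaped heat sink each in the tray cavity of its own outline, right way up and fully down on the cavity floor. Leave the spanner in the tray and the other things on the bench where they are, and drop nothing.

Things in the scene. Friction and masses are not known exactly. Their poses are not given: they have to be found in the camera images.
- tray: Fixed shadow-cut tray, 170 (x) x 240 (y) x 16 mm high: black upper layer with three cut-outs 10 mm deep over a blue 6 mm base. Origin: centre of its underside; z up. An L and a U cut-out lie side by side at negative x; a spanner outline along y at x = +52 mm is already filled. The meter starts on its top face over parts of the L and U. It stands to the left or right, the mat opposite.
- bracket_cavity (a point): Centre of the 56 x 86 mm box round the L-shaped cavity, on its floor (6 mm above the bench, 10 mm below the tray's top face), 28 mm to -x and 58 mm to -y of the tray's origin. Axes are the tray's. The L is the bracket's, 3 mm larger on every side: the bracket fits when its origin and axes coincide with these.
- heatsink_cavity (a point): Centre of the 42 x 70 mm box round the U-shaped cavity, on its floor (6 mm above the bench, 10 mm below the tray's top face), 28 mm to -x and 60 mm to +y of the tray's origin. Axes are the tray's. The U is the heat sink's, 3 mm larger on every side: the heat sink fits when its origin and axes coincide with these.
- bracket: Loose L-shaped bare aluminium angle bracket, about 90 g, 20 mm tall all over (10 mm proud of the tray when seated), lying on the bench. Origin: centre of the underside of its 50 (x) x 80 (y) mm box; z up. Long leg: x -25 to -11, y -40 to 40 mm (14 mm thick, middle at x = -18 mm). Short leg: y -40 to -26, x -25 to 25 mm.
- heatsink: Loose U-shaped bare aluminium heat sink, about 80 g, 24 mm tall all over (14 mm proud of the tray when seated), on the bench. Origin: centre of the underside of its 36 (x) x 64 (y) mm box; z up. Spine: x -18 to -8, y -32 to 32 mm (10 mm thick, middle at x = -13 mm), finely ribbed outside. Two legs 10 mm thick run from it to x = +18 mm at y = -32 to -22 and 22 to 32 mm; 44 mm clear between.
- meter: Handheld meter with a grey case, a screen and a round dial on its face, 58 (x) x 130 (y) x 34 mm high (40 mm over the dial, which is decoration only), about 0.32 kg, loose. Origin: centre of its underside; z up out of its face. It lies face up on the tray's top face at the start, its underside 16 mm above the bench.
- mat: Dark rubber mat fixed on the bench, 150 (x) x 200 (y) x 4 mm thick, empty. Origin: centre of its underside; z up.
- spanner: Double open-ended steel spanner lying in its own cavity of the tray, 150 mm long along y, 30 mm wide at its jaws, 12 mm at the shank, 8 mm thick (2 mm below the tray's top face). Origin: centre of its underside. Leave it alone.
- capacitor: Upright blue capacitor can, 35 mm diameter, 45 mm tall, loose, standing between the bracket and the heat sink. Origin: centre of its underside. Leave it alone.
- toroid: Copper ring-shaped transformer lying flat, 72 mm diameter, 30 mm tall, loose, beyond the work area. Origin: centre of its underside. Leave it alone.
- jar: Small closed jar, 56 mm diameter, 60 mm tall, loose, beyond the work area. Origin: centre of its underside. Leave it alone.
- reel: Grey flanged reel standing on its flange, 60 mm diameter, 40 mm tall, loose, beyond the work area. Origin: centre of its underside. Leave it alone.
- pot: Small potentiometer with a black knob, 26 mm diameter, 32 mm tall, loose, on the robot's side of the work area. Origin: centre of its underside. Leave it alone.
Mind the look-alikes: they are no part of the job. Leave any orange or purple look-alike of the meter alone.

How it is judged:
By the outcome, as a careful person would: the job done as asked, in the order asked, and still so for the second after the job is handed in, with the robot touching nothing.
It also fails if it takes over 72 s, if anything falls off the work surface, if the arm or the gripper's body presses on something with over 40 N, if the wrist force passes 120 N, or if a joint passes its speed limit or range.

### The arm

A 6-joint arm with a two-finger parallel gripper is mounted at the origin on the work surface. World frame = base frame: x ahead of the robot, y to its left, z up, the work surface at z = 0. Lengths are in m, angles in rad, forces in N, time in s.
With the tool pointing down it reaches from about 0.4 to 0.925 m from the base axis. Payload 12.5 kg.
Tool frame: the origin (TCP) lies midway between the tips of the shut fingers; the grasp point (between the pads) lies 19 mm behind it; z points along the fingers, y is the line along which they close (so a half turn about z gives the same grasp; the last joint's range is limited). The gripper opens to 95 mm and grips with 3 to 60 N. Pads are 20 mm wide; open, the fingers measure 119 mm over their backs; the gripper's body (75 mm by 180 mm) begins 59 mm behind the grasp point.
Start: joints at [1.125, 0.491, 1.559, -0, 1.092, -0.106], TCP at [0.208, 0.589, 0.215] pointing down, gripper open.
Joint ranges: [-3.1, 3.1], [-0.84, 2.19], [0.05, 2.79], [-1.13, 4.28], [0.06, 2.93], [-2.69, 2.69]. Speed limits (rad/s): [2.22, 2.22, 2.79, 3.14, 3.14, 3.14].

### API

Orientations are given as a unit quaternion [w, x, y, z].
In Python, from rig import manip gives the robot as it stands. The module is installed in compiled form; this text tells all that it offers.
- The arm moves only by the tool step_arm, never from a script. Its argument "plan" is one flat list of numbers, 4 for each row, row after row: the shift along the tool's x, y, z in units of 0.3 m (1.0 is 0.3 m), then the turn about the tool's z in units of 120 degrees (1.0 is 120 degrees). A call has 1 to 20 rows; each row is the pose to reach, as a shift and turn from the pose commanded when the call began, along the tool's axes at that moment; what a row does not reach only later rows make up. A row lasts 1/10 s, in which the tool goes at most 50 mm and 8.59 degrees, less where a joint would pass 70% of its speed; a pose out of reach is approached as far as the arm can. A call with a number of a shift or a turn outside -1 to 1 is refused whole. A call with a gripper value outside its range is refused whole. "claw" is the closure in counts, from 0 (fully open) to 255 (shut), set as the call begins (left out, the last holds). The fingers move at their own pace and stop on an object; the grip force is fixed at half the most. Time passes only in rows, so rows that repeat a pose let the fingers close. It gives the time, the measured TCP pose, the force, the opening and the grip force at its end, in the units of the state.
- manip.get_obs(): the state, without advancing time (a new reading comes with each control period).
- manip.get_image(name): name is "side" or "top" or "wrist"; returns the picture (480x640x3 uint8, red, green, blue); there is no depth.
- manip.camera_model(name): a dict with "fx", "fy", "cx", "cy" (pixels), "view" (4x4, takes a point from world to camera coordinates). Camera axes: x right, y up, looking along -z (the intrinsics and any distortion apply to the point x, -y, -z); pixel columns grow to the right and rows downward; lengths in m; the calibration is good to about 2 mm. A picture is of the moment at which its call begins: read the wrist's pose just before it. camera_model takes no time and is no camera call; for the wrist camera it gives the pose at the moment of the call.
- manip.job_done(): hands the job in; it is judged then, once.
Trained networks look in the newest picture that a camera, given by its name, has taken for a name from the list of things; names that differ only in an ending like _2 or _b are one class to them, and where a whole thing is asked for, a point or a joint stands for the part that bears it (a point fixed in the world has none). Each returns a list of dicts, best first, with "conf" (0 to 1); they miss things now and then, are a little off and sometimes report something else, mostly with a low value. They report only what shows in the picture. A call takes as long as a camera call. They do not tell look-alikes from the thing itself.
- manip.regions_of(camera, target): "mask" (480x640 bool, what is visible of it) and "rect" ([left, top, width, height] in pixels, round what is visible of it).
- manip.pinpoint(camera, target): "uv" ([column, row] in pixels: a listed point, or the origin of a listed thing).
The state is a dict: "clock": time; "qpos": joint angles; "qd": joint speeds; "joint_efforts": joint torques, N m; "ee_pos": TCP position; "tool_rot": TCP orientation; "wrist_force": force on the tool from outside, world axes, zero at the start; "ft_torque": the same for the moment, N m; "width": opening from 0.0 (shut) to 1.0 (fully open); "finger_force": force on a finger pad.
Only numpy, scipy, OpenCV 4.12 (cv2) and the standard library are available. Lean on these libraries where they do the work, as an engineer would, in place of code of your own. Each camera call takes 0.05 s, during which the arm holds its last target. There are 200 camera calls.

## Working session

There is one attempt and no reset: what is moved stays moved. The work goes in short steps, Python scripts to look and compute and a tool call to move; the robot and the scene stay as the last step left them, time stands still between calls to the robot, and variables do not carry over. Pictures are saved under pics/ and viewed, at most 12 in all, crops included, and the job is handed in when it is done.

Besides the shell and the picture viewer there is one more tool, called in YAML: its name, and indented under it one key for each argument. step_arm: Moves the arm, as the interface text tells. Its arguments: {"type":"object","properties":{"plan":{"type":"array","items":{"type":"number"}},"claw":{"type":"number"}},"required":["plan"]}

```bash
mkdir -p pics; cat > h.py <<'E'
import numpy as np, cv2
from rig import manip
def ray(cam,uv,z,m=None):
    m=m or manip.camera_model(cam); V=np.array(m["view"]); R=V[:3,:3]; c=-R.T@V[:3,3]
    d=R.T@np.array([(uv[0]-m["cx"])/m["fx"],-(uv[1]-m["cy"])/m["fy"],-1.0])
    return c+d*(z-c[2])/d[2]
def save(cam,name):
    im=manip.get_image(cam); cv2.imwrite(f"pics/{name}.png",im[:,:,::-1]); return im
E
python3 - <<'E'
from h import *
im=save("top","top1")
m=manip.camera_model("top"); print({k:v for k,v in m.items()})
for n,z in [("tray",.016),("meter",.05),("mat",.004),("bracket",.02),("heatsink",.024),("capacitor",.045),("bracket_cavity",.006),("heatsink_cavity",.006),("spanner",.014)]:
    for r in manip.pinpoint("top",n)[:3]: print(n,round(r["conf"],2),np.round(r["uv"],1),np.round(ray("top",r["uv"],0.0 if z>.016 else z,m),4))
save("side","side1")
print(manip.get_obs())
E
```

```text
{'fx': 507.87813275558216, 'fy': 507.87813275558216, 'cx': 326.00490514332535, 'cy': 235.42700427099572, 'view': array([[-0.03468524, -0.99939628,  0.00200321,  0.07119136],
       [ 0.97876169, -0.03356373,  0.20223511, -0.5316767 ],
       [-0.20204578,  0.00897524,  0.97933495, -1.12100259],
       [ 0.        ,  0.        ,  0.        ,  1.        ]])}
tray 0.92 [242.7 247.7] [0.5187 0.2515 0.016 ]
meter 0.96 [187.7 162.9] [0.7415 0.3908 0.    ]
meter 0.8 [239.9 251.5] [0.5126 0.2608 0.    ]
meter 0.57 [159.5 375.5] [0.2306 0.4449 0.    ]
mat 0.73 [448.2 225. ] [ 0.5598 -0.2449  0.004 ]
mat 0.48 [241.5 222. ] [0.5845 0.2562 0.004 ]
bracket 0.64 [346.8 264.5] [0.4722 0.005  0.    ]
heatsink 0.8 [350.2 185.5] [ 0.669  -0.0119  0.    ]
capacitor 0.62 [343.9 227.8] [0.5624 0.0082 0.    ]
bracket_cavity 0.62 [267.7 247.9] [0.518  0.1932 0.006 ]
heatsink_cavity 0.93 [221.6 260.5] [0.4913 0.3034 0.006 ]
spanner 0.74 [240.7 221.7] [0.5829 0.2565 0.014 ]
{'clock': 0.55, 'qpos': array([ 1.12536068e+00,  4.90906150e-01,  1.55890811e+00, -1.24409225e-05,
        1.09166855e+00, -1.05553158e-01]), 'qd': array([ 1.90339876e-05,  9.61903777e-04, -2.44280423e-04,  2.54407335e-03,
        9.18796260e-04, -2.21051224e-04]), 'joint_efforts': array([ 1.62364591e-03, -6.12136960e+01, -2.58326876e+01,  6.94015226e-02,
        4.47600894e-02, -1.02450298e-05]), 'ee_pos': array([0.20832341, 0.58928217, 0.21465432]), 'tool_rot': array([2.02521834e-05, 1.69121612e-01, 9.85595189e-01, 5.13497973e-05]), 'wrist_force': array([-0.49854526, -0.78944473,  0.30337182]), 'ft_torque': array([ 0.03413645,  0.038768  , -0.00574008]), 'finger_force': 0.0, 'width': 1.002282251629375}
```

View pics/top1.png

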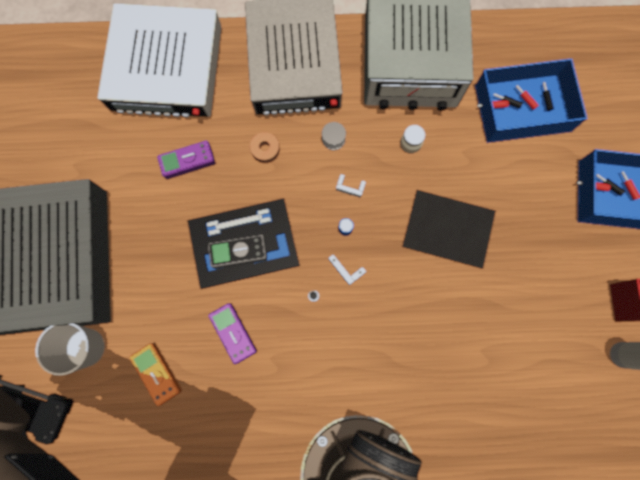

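The top view shows the tray at about (243,243) with the grey meter on it at (237,250). The mat is at (450,228), the bracket L at (347,269), the heat sink U at (351,186) opening upward, and the capacitor at (346,227). The purple and orange meters are look-alikes.

```bash
cat >> h.py <<'E'
def yaw_tool(o=None):
    w,x,y,z=(o or manip.get_obs())["tool_rot"]; return np.arctan2(2*(x*y+w*z),1-2*(y*y+z*z)) # angle of tool x in world
def goto(p,yaw):
    """shift (x,y,z)/0.3 and turn/120deg to world TCP p and tool-x heading yaw (deg, mod 180)"""
    o=manip.get_obs(); t=yaw_tool(o); d=np.array(p)-o["ee_pos"]
    s=[d[0]*np.cos(t)+d[1]*np.sin(t), d[0]*np.sin(t)-d[1]*np.cos(t), -d[2]]
    a=(np.degrees(t)-yaw+90)%180-90   # tool z is down: + turn lowers heading
    print("row",np.round(np.array(s)/.3,3),round(a/120,3),"alt",round((a-np.sign(a)*180)/120,3),"q6",round(o["qpos"][5],2),"tcp",np.round(o["ee_pos"],4),"yaw",round(np.degrees(t),1),"t",o["clock"])
def rects(cam,n,z,m=None):
    m=m or manip.camera_model(cam); out=[]
    for r in manip.regions_of(cam,n)[:4]:
        c=max(cv2.findContours(r["mask"].astype(np.uint8),0,1)[0],key=len)[:,0]
        P=np.array([ray(cam,u,z,m)[:2] for u in c.astype(float)])*1000
        (cx,cy),(w,h),a=cv2.minAreaRect(P.astype(np.float32))
        if w>h: w,h,a=h,w,a+90
        print(n,round(r["conf"],2),r["rect"],"c",np.round([cx,cy],1),"wh",np.round([w,h],1),"xaxis",round((a+90)%180-90,1))
        out.append(P)
    return out
E
python3 - <<'E'
from h import *
manip.get_image("top")
for n,z in [("tray",.016),("meter",.05),("mat",.004),("bracket",.02),("heatsink",.024),("capacitor",.045)]: rects("top",n,z)
o=manip.get_obs(); print(np.degrees(yaw_tool(o)))
goto((.515,.255,.2),9.4)
E
```

```text
tray 0.68 [336.5, 173.4, 27.9, 22.2] c [663.  -12.1] wh [41.9 63.7] xaxis -19.4
tray 0.6 [187.5, 196.8, 111.5, 91.6] c [531.4 250.4] wh [173.4 241.9] xaxis 11.7
meter 0.84 [207.7, 306.6, 50.1, 56.1] c [320.8 268.2] wh [ 61.5 127.6] xaxis -62.0
meter 0.66 [133.1, 344.6, 46.7, 58.5] c [237.2 437.8] wh [ 64.5 130.6] xaxis -58.2
meter 0.59 [158.1, 139.3, 58.0, 44.2] c [732.  380.4] wh [ 69.3 133.1] xaxis 16.7
meter 0.58 [208.2, 233.3, 59.3, 34.9] c [503.8 258.5] wh [ 63.7 133.7] xaxis 7.9
mat 0.96 [405.6, 189.7, 87.9, 79.4] c [ 551.8 -247.3] wh [153.2 203.8] xaxis -17.1
bracket 0.74 [329.0, 255.6, 40.1, 30.6] c [453.1  10.5] wh [43.9 85.6] xaxis -24.0
bracket 0.47 [399.1, 124.6, 25.2, 30.5] c [ 777.8 -170.9] wh [54.7 76.2] xaxis 69.1
heatsink 0.58 [335.9, 175.4, 32.1, 19.6] c [659.5 -12. ] wh [41.5 65.9] xaxis -16.0
capacitor 0.65 [335.8, 220.3, 19.3, 16.8] c [555.5   4. ] wh [35.2 40.8] xaxis 87.7
160.53119196285974
row [-1.335 -0.71   0.049] -0.241 alt 1.259 q6 -0.11 tcp [0.2083 0.5893 0.2147] yaw 160.5 t 0.9
```

View pics/side1.png

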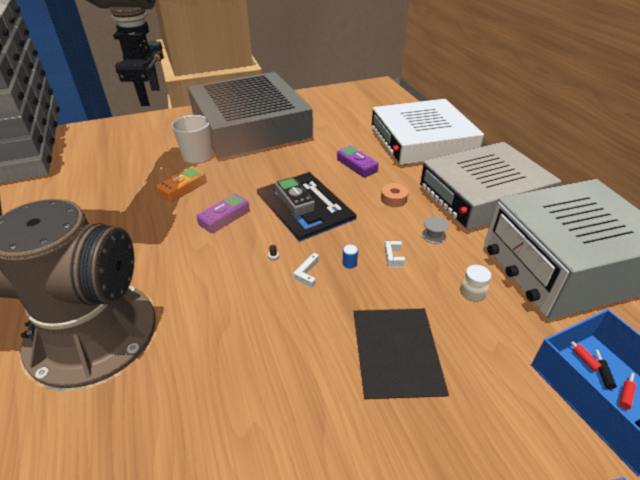

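The side view confirms the meter lies flat on the tray, both parts lie on the bench and the mat is empty. I'll start moving towards the meter.

step_arm:
  plan: [-0.17,-0.09,0,-0.06,-0.33,-0.18,0,-0.12,-0.5,-0.27,0,-0.18,-0.67,-0.36,0,-0.24,-0.83,-0.45,0,-0.24,-1,-0.55,0,-0.24,-1,-0.6,0,-0.24,-1,-0.68,0,-0.24,-1,-0.68,0,-0.24]
  claw: 0

```text
clock: 1.8
ee_pos: [0.4231, 0.2943, 0.2147]
tool_rot: [-0.0, -0.08, 0.997, -0.0]
wrist_force: [0.1, 1.4, 0.3]
width: 1.003
finger_force: 0.0
```

```bash
python3 -c "
from h import *
goto((.49,.258,.25),10)"
```

```text
row [-0.201 -0.155 -0.118] -0.007 alt 1.493 q6 -1.25 tcp [0.4231 0.2943 0.2147] yaw -170.9 t 1.8
```

step_arm:
  plan: [-0.1,-0.08,-0.06,-0.01,-0.2,-0.15,-0.12,-0.01,-0.2,-0.15,-0.12,-0.01,-0.2,-0.15,-0.12,-0.01]

```text
clock: 2.2
ee_pos: [0.4897, 0.2626, 0.2505]
tool_rot: [-0.0, -0.091, 0.996, 0.0]
wrist_force: [-0.8, 0.0, -0.6]
width: 0.997
finger_force: 0.0
```

```bash
python3 - <<'E'
from h import *
m=manip.camera_model("wrist"); save("wrist","w1")
rects("wrist","tray",.016,m); P=rects("wrist","meter",.05,m)
for n,z in [("bracket_cavity",.006),("heatsink_cavity",.006),("spanner",.006),("meter",.016)]:
    for r in manip.pinpoint("wrist",n)[:2]: print(n,round(r["conf"],2),np.round(r["uv"]),np.round(ray("wrist",r["uv"],z,m)*1000,1))
V=np.array(m["view"]); print("cam",-V[:3,:3].T@V[:3,3], manip.get_obs()["ee_pos"])
E
```

```text
tray 0.9 [207.0, 178.0, 200.9, 130.4] c [533.2 252.9] wh [170.7 240.5] xaxis 11.2
meter 0.88 [264.5, 204.3, 112.7, 61.0] c [505.7 261.2] wh [ 62.3 128.4] xaxis 7.4
meter 0.88 [320.1, 0.0, 85.9, 134.2] c [327.6 273.7] wh [ 59.3 125.1] xaxis -62.1
meter 0.66 [498.5, 0.4, 80.5, 89.8] c [266.1 443.1] wh [69.3 87.4] xaxis -58.6
bracket_cavity 0.8 [262. 226.] [519.9 191.4   6. ]
heatsink_cavity 0.59 [320. 228.] [509.4 264.    6. ]
spanner 0.93 [312. 285.] [586.9 266.8   6. ]
meter 0.93 [317. 226.] [505.  259.3  16. ]
meter 0.88 [361.  75.] [327.7 276.6  16. ]
cam [0.42390879 0.24930568 0.42100524] [0.48909268 0.26276043 0.25046939]
```

View pics/w1.png

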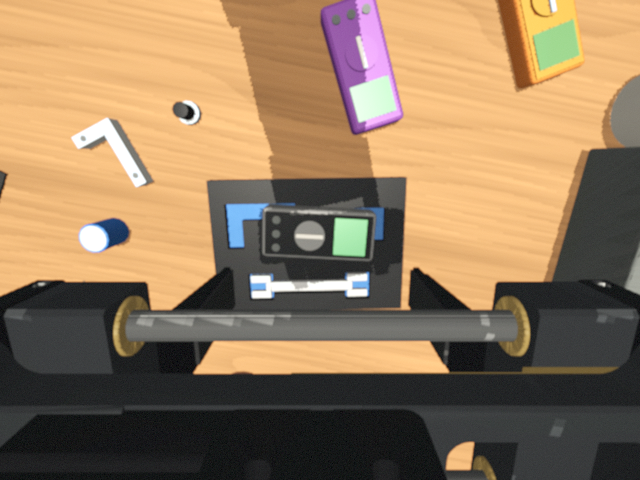

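The wrist view shows the meter at (318,233) with its screen end to the right, the L cut-out at (247,225), the U cut-out at (375,222) and the spanner at (310,285). The fingers close along image-horizontal, so I'll turn about 90° and descend.

```bash
python3 -c "
from h import *
goto((.5065,.2605,.022),97.5)"
```

```text
row [-0.056 -0.018  0.762] -0.724 alt 0.776 q6 -1.38 tcp [0.4891 0.2628 0.2505] yaw -169.4 t 2.55
```

step_arm:
  plan: [-0.056,-0.018,0.1,0.07,-0.056,-0.018,0.2,0.14,-0.056,-0.018,0.3,0.21,-0.056,-0.018,0.4,0.28,-0.056,-0.018,0.45,0.35,-0.056,-0.018,0.45,0.42,-0.056,-0.018,0.45,0.49,-0.056,-0.018,0.45,0.56,-0.056,-0.018,0.5,0.63,-0.056,-0.018,0.5,0.7,-0.056,-0.018,0.5,0.776,-0.056,-0.018,0.5,0.776,-0.056,-0.018,0.6,0.776,-0.056,-0.018,0.68,0.776,-0.056,-0.018,0.73,0.776,-0.056,-0.018,0.762,0.776,-0.056,-0.018,0.762,0.776,-0.056,-0.018,0.762,0.776]

```text
clock: 4.35
ee_pos: [0.5074, 0.2602, 0.0225]
tool_rot: [0.0, 0.659, 0.752, 0.0]
wrist_force: [-0.3, 0.1, 0.8]
width: 1.0
finger_force: 0.0
```

step_arm:
  plan: [0,0,0,0,0,0,0,0,0,0,0,0,0,0,0,0,0,0,0,0,0,0,0,0,0,0,0,0]
  claw: 255

```text
clock: 5.05
ee_pos: [0.5073, 0.2601, 0.0222]
tool_rot: [0.0, 0.66, 0.751, 0.0]
wrist_force: [-0.7, 0.2, 1.5]
width: 0.608
finger_force: 30.0
```

```bash
python3 -c "
from h import *
o=manip.get_obs(); print(o['width']*95,o['finger_force'],o['wrist_force'],o['tool_rot'])
goto((.54,0.05,.11),80)"
```

```text
57.78142050520762 30.000329911708832 [-0.6684298   0.19243876  1.54293371] [5.04716026e-05 6.59929338e-01 7.51327654e-01 1.49475608e-04]
row [-0.708  0.018 -0.293] 0.145 alt -1.355 q6 0.23 tcp [0.5073 0.2601 0.0222] yaw 97.4 t 5.05
```

step_arm:
  plan: [0,0,-0.05,0,0,0,-0.12,0,0,0,-0.22,0,-0.05,0,-0.3,0,-0.15,0.01,-0.36,0.03,-0.28,0.02,-0.36,0.06,-0.42,0.02,-0.36,0.09,-0.56,0.02,-0.36,0.12,-0.7,0.02,-0.36,0.15,-0.83,0.02,-0.36,0.18,-0.93,0.02,-0.36,0.2,-0.97,0.02,-0.36,0.2,-0.98,0.02,-0.36,0.2,-0.98,0.02,-0.36,0.2]

```text
clock: 6.45
ee_pos: [0.5508, -0.0303, 0.1298]
tool_rot: [-0.0, 0.802, 0.598, -0.0]
wrist_force: [-0.8, 0.5, -3.5]
width: 0.603
finger_force: 30.0
```

```bash
python3 -c "
from h import *
o=manip.get_obs(); print(o['width']*95,o['finger_force'],o['wrist_force'])
goto((.553,-.247,.0105),73)"
```

```text
57.258122049078366 29.99941796064377 [-0.84766396  0.49653786 -3.53649947]
row [-0.69   0.213  0.398] 0.004 alt -1.496 q6 0.11 tcp [ 0.5508 -0.0303  0.1298] yaw 73.4 t 6.45
```

step_arm:
  plan: [-0.14,0.04,0.05,0,-0.28,0.09,0.1,0,-0.42,0.13,0.15,0,-0.55,0.17,0.2,0,-0.65,0.2,0.22,0,-0.69,0.213,0.25,0,-0.69,0.213,0.3,0,-0.69,0.213,0.35,0,-0.69,0.213,0.375,0,-0.69,0.213,0.388,0,-0.69,0.213,0.396,0,-0.69,0.213,0.399,0,-0.69,0.213,0.399,0,-0.69,0.213,0.399,0]

```text
clock: 7.85
ee_pos: [0.5534, -0.2474, 0.0107]
tool_rot: [0.0, 0.802, 0.598, 0.0]
wrist_force: [-0.5, 0.1, -3.3]
width: 0.608
finger_force: 30.0
```

```bash
python3 -c "
from h import *
o=manip.get_obs(); print(o['width']*95,o['finger_force'],o['wrist_force'],o['ee_pos'])"
```

```text
57.799228544971605 29.999392926692963 [-0.52083354  0.09711548 -3.29172718] [ 0.55337052 -0.24739511  0.01072312]
```

Still carrying full weight, 0.5 mm or so to go. I'll press on gently.

step_arm:
  plan: [0,0,0.002,0,0,0,0.004,0,0,0,0.004,0]

```text
clock: 8.15
ee_pos: [0.5533, -0.2475, 0.0102]
tool_rot: [0.0, 0.802, 0.598, 0.0]
wrist_force: [-2.4, 1.7, 7.5]
width: 0.605
finger_force: 30.0
```

Contact. I'll release and retreat.

step_arm:
  plan: [0,0,0,0,0,0,0,0,0,0,0,0,0,0,0,0,0,0,0,0,0,0,-0.1,0,0,0,-0.22,0,0.05,0,-0.38,0,0.15,0,-0.5,0,0.3,0,-0.65,0,0.45,0,-0.75,0,0.6,0,-0.8,0,0.6,0,-0.8,0]
  claw: 0

```text
clock: 9.45
ee_pos: [0.6058, -0.0715, 0.2517]
tool_rot: [0.001, 0.801, 0.599, 0.002]
wrist_force: [-0.7, -0.6, -1.0]
width: 1.001
finger_force: 0.0
```

```bash
python3 - <<'E'
from h import *
goto((.46,.10,.25),10)
save("top","top2")
E
```

```text
row [ 0.411 -0.628  0.006] 0.53 alt -0.97 q6 0.06 tcp [ 0.6058 -0.0715  0.2517] yaw 73.6 t 9.45
```

View pics/top2.png

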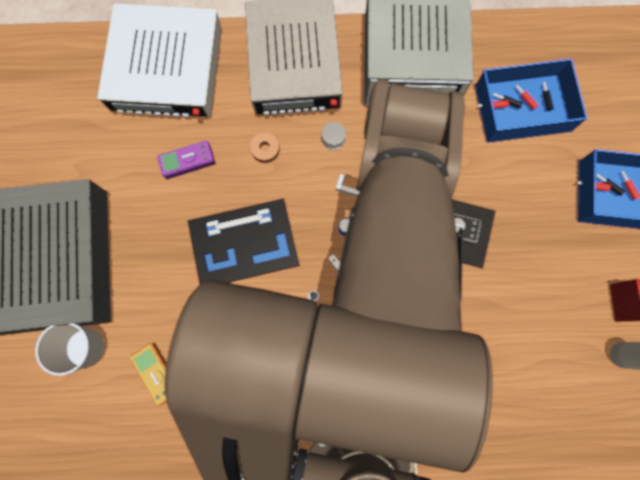

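The meter sits on the mat, dial near (458,226), and both cut-outs are clear: U at (221,261), L at (271,250). Next is the bracket, which the arm hides from the top camera, so I'll hover over it.

```bash
python3 -c "
from h import *
goto((.465,.003,.20),36)"
```

```text
row [ 0.105 -0.52   0.171] 0.313 alt -1.187 q6 0.06 tcp [ 0.6057 -0.0714  0.2512] yaw 73.6 t 9.5
```

step_arm:
  plan: [0.03,-0.1,0.03,0.06,0.05,-0.2,0.06,0.12,0.07,-0.3,0.09,0.18,0.1,-0.4,0.13,0.24,0.105,-0.5,0.17,0.31,0.105,-0.52,0.17,0.313,0.105,-0.52,0.17,0.313,0.105,-0.52,0.17,0.313]

```text
clock: 10.3
ee_pos: [0.4651, -0.0009, 0.1984]
tool_rot: [0.0, 0.951, 0.309, 0.001]
wrist_force: [0.5, 0.2, 0.3]
width: 1.001
finger_force: 0.0
```

```bash
cat >> h.py <<'E'
def fit(P,poly,step=2.0):
    """fit polygon (mm, own frame) to contour/mask points region P (mm, world) by ICP-like least squares; returns x,y,yaw"""
    from scipy.optimize import least_squares
    q=np.array(poly,float); c0=P.mean(0); best=None
    def d(p):
        a=np.radians(p[2]); R=np.array([[np.cos(a),-np.sin(a)],[np.sin(a),np.cos(a)]])
        L=((P-p[:2])@R); A=q; B=np.roll(q,-1,0)-q
        t=np.clip(((L[:,None]-A)*B).sum(2)/(B*B).sum(1),0,1)
        return np.linalg.norm(L[:,None]-A-t[...,None]*B,axis=2).min(1)
    for a in range(0,360,30):
        s=least_squares(d,[*c0,a],loss="soft_l1")
        if best is None or s.cost<best.cost: best=s
    return np.round([best.x[0],best.x[1],(best.x[2]+180)%360-180],1), round(np.mean(best.fun**2)**.5,2)
BR=[(-25,-40),(25,-40),(25,-26),(-11,-26),(-11,40),(-25,40)]
HS=[(-18,-32),(18,-32),(18,-22),(-8,-22),(-8,22),(18,22),(18,32),(-18,32)]
E
python3 - <<'E'
from h import *
m=manip.camera_model("wrist"); save("wrist","w2")
for n,z,g in [("bracket",.02,BR),("heatsink",.024,HS)]:
    for P in rects("wrist",n,z,m)[:2]: print(fit(P,g))
    for r in manip.pinpoint("wrist",n)[:2]: print(n,round(r["conf"],2),np.round(r["uv"]),np.round(ray("wrist",r["uv"],0,m)*1000,1))
V=np.array(m["view"]); print("cam",-V[:3,:3].T@V[:3,3], manip.get_obs()["ee_pos"])
E
```

```text
bracket 0.7 [293.4, 175.5, 50.0, 77.2] c [471.8   6. ] wh [49.7 81.3] xaxis -54.0
(array([472.9,   6.1, -53.7]), np.float64(1.23))
bracket 0.63 [318. 214.] [470.7   5.7   0. ]
heatsink 0.76 [414.0, 16.2, 72.3, 89.4] c [662.3  -9.8] wh [45.6 63.9] xaxis -20.0
(array([662.4,  -9.9, -20.5]), np.float64(2.79))
heatsink 0.74 [443.  66.] [667.1  -8.5   0. ]
cam [0.52124132 0.03826582 0.36893627] [ 4.64573578e-01 -4.16534969e-04  1.98095196e-01]
```

View pics/w2.png

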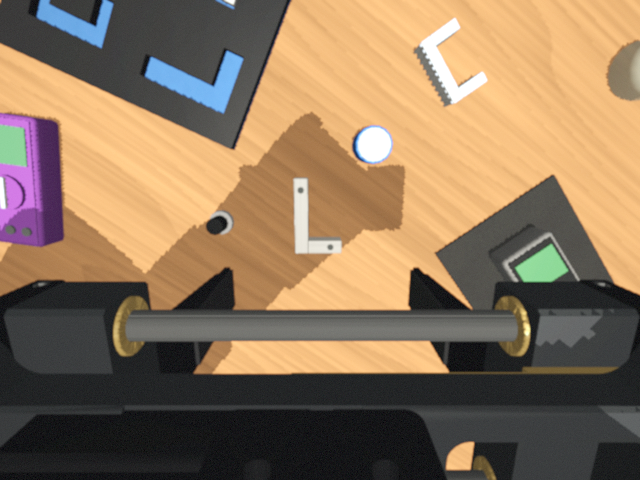

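The wrist view shows the L at (315,215) with its corner at lower left (300,250), the pot at (219,222), the capacitor at (373,145) and the heat sink at (450,62). I'll grip the long leg, with the fingers partly closed.

```bash
python3 -c "
from h import *
goto((.4552,.0158,.012),36.2)"
```

```text
row [ 0.006 -0.062  0.62 ] -0.003 alt 1.497 q6 0.8 tcp [ 4.646e-01 -4.000e-04  1.981e-01] yaw 35.9 t 10.55
```

step_arm:
  plan: [0.006,-0.062,0.13,-0.003,0.006,-0.062,0.28,-0.003,0.006,-0.062,0.42,-0.003,0.006,-0.062,0.53,-0.003,0.006,-0.062,0.59,-0.003,0.006,-0.062,0.612,-0.003,0.006,-0.062,0.62,-0.003,0.006,-0.062,0.62,-0.003,0.006,-0.062,0.62,-0.003]
  claw: 90

```text
clock: 11.45
ee_pos: [0.4552, 0.016, 0.013]
tool_rot: [0.0, 0.95, 0.311, 0.001]
wrist_force: [-0.9, -0.0, -0.2]
width: 0.641
finger_force: 0.0
```

step_arm:
  plan: [0,0,0,0,0,0,0,0,0,0,0,0,0,0,0,0,0,0,0,0,0,0,0,0,0,0,0,0]
  claw: 255

```text
clock: 12.15
ee_pos: [0.4546, 0.016, 0.0121]
tool_rot: [-0.0, 0.95, 0.311, -0.0]
wrist_force: [-0.0, 0.1, 0.5]
width: 0.147
finger_force: 30.0
```

```bash
python3 -c "
from h import *
o=manip.get_obs(); print(o['width']*95,o['finger_force'],o['wrist_force'])
goto((.46,.16,.2),101)"
```

```text
14.001935370139323 30.000344216823578 [-0.03156131  0.08618009  0.50913012]
row [ 0.298 -0.376 -0.626] -0.54 alt 0.96 q6 0.83 tcp [0.4546 0.016  0.0121] yaw 36.2 t 12.15
```

step_arm:
  plan: [0,0,-0.05,0,0,0,-0.15,0,0,0,-0.3,-0.04,0.06,-0.05,-0.43,-0.11,0.13,-0.12,-0.45,-0.18,0.2,-0.2,-0.45,-0.25,0.26,-0.27,-0.45,-0.32,0.32,-0.32,-0.45,-0.39,0.38,-0.33,-0.45,-0.46,0.42,-0.34,-0.45,-0.53,0.44,-0.34,-0.45,-0.54,0.44,-0.34,-0.45,-0.54,0.44,-0.34,-0.45,-0.54]

```text
clock: 13.45
ee_pos: [0.5004, 0.1759, 0.147]
tool_rot: [-0.0, 0.637, 0.771, -0.0]
wrist_force: [0.2, -0.4, -0.8]
width: 0.142
finger_force: 30.0
```

```bash
python3 - <<'E'
from h import *
goto((.5003,.1783,.06),101.3)
m=manip.camera_model("wrist"); im=save("wrist","w3"); V=np.array(m["view"])
p=V[:3,:3]@manip.get_obs()["ee_pos"]+V[:3,3]; print("tcp px",m["cx"]+m["fx"]*p[0]/-p[2],m["cy"]-m["fy"]*p[1]/-p[2])
for n in ["tray","bracket","bracket_cavity","heatsink_cavity"]:
    for r in manip.regions_of("wrist",n)[:2]: print(n,r["conf"],r["rect"])
E
```

```text
row [0.008 0.001 0.29 ] -0.004 alt 1.496 q6 0.02 tcp [0.5004 0.1759 0.147 ] yaw 100.8 t 13.45
tcp px 319.180108134582 285.15342479032086
tray 0.61 [273.0, 1.4, 215.3, 283.5]
bracket 0.71 [309.1, 197.7, 31.1, 153.4]
bracket_cavity 0.93 [273.8, 0.1, 213.9, 285.8]
heatsink_cavity 0.74 [272.7, 0.0, 213.6, 282.2]
```

View pics/w3.png

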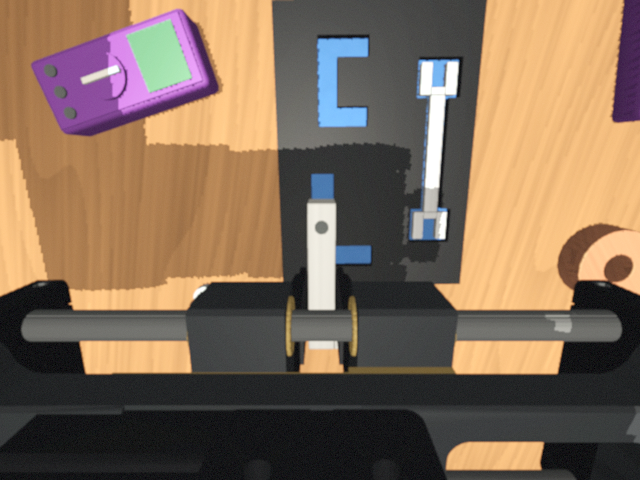

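The wrist view shows the held bracket's leg at column 308–337, its end at row 200, above the L cut-out. The visible L floor is at (322,187) and (355,255), and the U is at (343,82). I'll fit the tray pose to the blue floors and check the bracket's place in the hand.

```bash
cat > trayfit.py <<'E'
from h import *
from scipy.optimize import minimize
import sys
def grow(poly,g):  # offset rectilinear polygon outward
    from itertools import cycle
    q=np.array(poly,float); n=len(q); out=[]
    for i in range(n):
        a,b,c=q[i-1],q[i],q[(i+1)%n]; n1=np.array([(b-a)[1],-(b-a)[0]]); n2=np.array([(c-b)[1],-(c-b)[0]])
        out.append(b+g*(n1/np.linalg.norm(n1)+n2/np.linalg.norm(n2)))
    return np.array(out)
CAV=[grow(BR,3)+[-28,-58],grow(HS,3)+[-28,60]]
S=8
def px(m,P):
    V=np.array(m["view"]); C=P@V[:3,:3].T+V[:3,3]
    return np.c_[m["cx"]+m["fx"]*C[:,0]/-C[:,2],m["cy"]-m["fy"]*C[:,1]/-C[:,2]]
def model(m,t,roi):
    a=np.radians(t[2]); R=np.array([[np.cos(a),-np.sin(a)],[np.sin(a),np.cos(a)]]); x0,y0,x1,y1=roi; tot=0
    for c in CAV:
        xy=(c@R.T+t[:2])/1000; M=1
        for z in (.006,.016):
            I=np.zeros(((y1-y0)*S,(x1-x0)*S),np.uint8); p=((px(m,np.c_[xy,np.full(len(xy),z)])-[x0-.5,y0-.5])*S*16).round().astype(np.int32)
            cv2.fillPoly(I,[p],1,shift=4); M=M*I
        tot=tot+M
    return cv2.resize(tot.astype(np.float32),(x1-x0,y1-y0),interpolation=cv2.INTER_AREA)
def blue(im,roi):
    x0,y0,x1,y1=roi; c=im[y0:y1,x0:x1].astype(float); b=c[...,2]-c[...,0]; return np.clip(b/np.percentile(b[b>60],50),0,1)
def run(im,m,rois,t0):
    f=lambda t:sum(np.abs(model(m,t,r)-B).sum() for r,B in zip(rois,Bs))
    Bs=[blue(im,r) for r in rois]; best=None
    for k in range(3):
        s=minimize(f,t0,method="Nelder-Mead",options=dict(initial_simplex=np.array(t0)+np.array([[0,0,0],[4,0,0],[0,4,0],[0,0,2]])*(1 if k%2==0 else -1))); t0=s.x
    a=np.radians(s.x[2]); R=np.array([[np.cos(a),-np.sin(a)],[np.sin(a),np.cos(a)]])
    print("tray",np.round(s.x,2),"cost",round(s.fun,1),"of",round(sum(B.sum() for B in Bs),1),"L",np.round(R@[-28,-58]+s.x[:2],1),"U",np.round(R@[-28,60]+s.x[:2],1)); return s.x
E
python3 - <<'E'
from trayfit import *
top=cv2.imread("pics/top2.png")[:,:,::-1]; w=cv2.imread("pics/w3.png")[:,:,::-1]
mt=manip.camera_model("top"); mw=manip.camera_model("wrist")
run(top,mt,[(195,242,242,278),(246,228,296,268)],[532,252,11.3])
run(w,mw,[(300,20,390,142),(303,160,345,195),(342,230,392,275)],[532,252,11.3])
run(w,mw,[(300,20,390,142)],[532,252,11.3])
o=manip.get_obs(); t=yaw_tool(o); z=o["ee_pos"][2]+.0079
for u in [(308,200),(337,200),(322.5,200),(308,240),(337,240)]:
    d=(ray("wrist",u,z,mw)-o["ee_pos"])*1000; print(u,"toolx",round(d[0]*np.cos(t)+d[1]*np.sin(t),1),"tooly",round(d[0]*np.sin(t)-d[1]*np.cos(t),1))
print(o["ee_pos"],np.degrees(t))
E
```

```text
tray [533.03 252.96  11.5 ] cost 149.4 of 830.7 L [517.2 190.5] U [493.6 306.2]
tray [534.7  253.06  11.41] cost 315.1 of 3933.6 L [518.7 190.7] U [495.4 306.3]
tray [534.33 253.25  11.2 ] cost 213.7 of 2909.8 L [518.1 190.9] U [495.2 306.7]
(308, 200) toolx 47.2 tooly -5.4
(337, 200) toolx 47.2 tooly 8.8
(322.5, 200) toolx 47.2 tooly 1.7
(308, 240) toolx 27.2 tooly -5.6
(337, 240) toolx 27.2 tooly 9.0
[0.50073223 0.17595359 0.14722284] 100.9308968191476
```

```bash
python3 - <<'E'
import cv2
im=cv2.imread("pics/w3.png")[150:300,250:420]; cv2.imwrite("pics/w3c.png",cv2.resize(im,None,fx=4,fy=4,interpolation=cv2.INTER_NEAREST))
E
```

```text
(no output)
```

View pics/w3c.png

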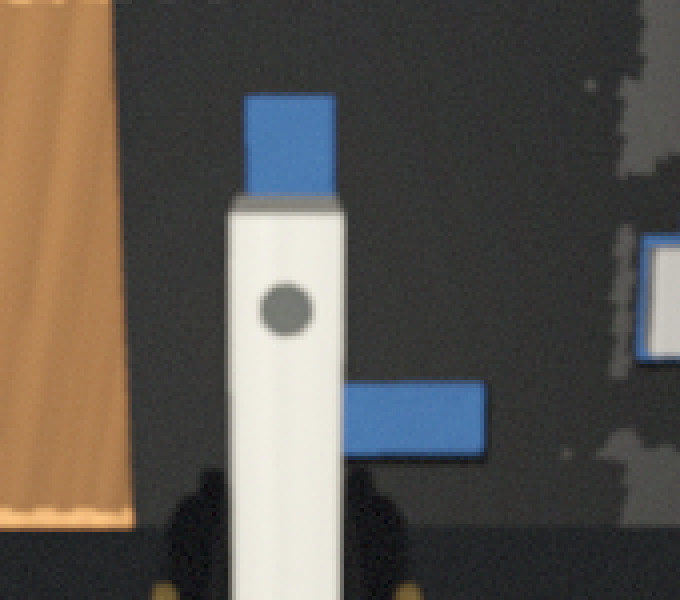

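Leg end is about 46 mm ahead of the TCP, with a wrist-camera bias of about 1.4 mm sideways. I'll lower to just above the cavity and compare directly.

```bash
python3 -c "
from h import *
goto((.5008,.1811,.033),101.4)"
```

```text
row [0.017 0.003 0.381] -0.004 alt 1.496 q6 0.02 tcp [0.5007 0.176  0.1472] yaw 100.9 t 13.7
```

step_arm:
  plan: [0.017,0.002,0.13,-0.004,0.017,0.002,0.25,-0.004,0.017,0.002,0.33,-0.004,0.017,0.002,0.37,-0.004,0.017,0.002,0.381,-0.004,0.017,0.002,0.381,-0.004,0.017,0.002,0.381,-0.004]

```text
clock: 14.4
ee_pos: [0.5011, 0.1815, 0.0339]
tool_rot: [0.001, 0.633, 0.774, 0.001]
wrist_force: [0.3, -0.1, -1.0]
width: 0.142
finger_force: 30.0
```

```bash
python3 - <<'E'
from h import *
o=manip.get_obs(); print(o["ee_pos"],np.degrees(yaw_tool(o)),o["width"]*95)
save("wrist","w4")
im=cv2.imread("pics/w4.png")[90:280,240:440]; cv2.imwrite("pics/w4c.png",cv2.resize(im,None,fx=4*.78,fy=4*.78,interpolation=cv2.INTER_NEAREST))
E
```

```text
[0.50106801 0.1815241  0.03391769] 101.48391368782649 13.521603364034958
```

View pics/w4c.png

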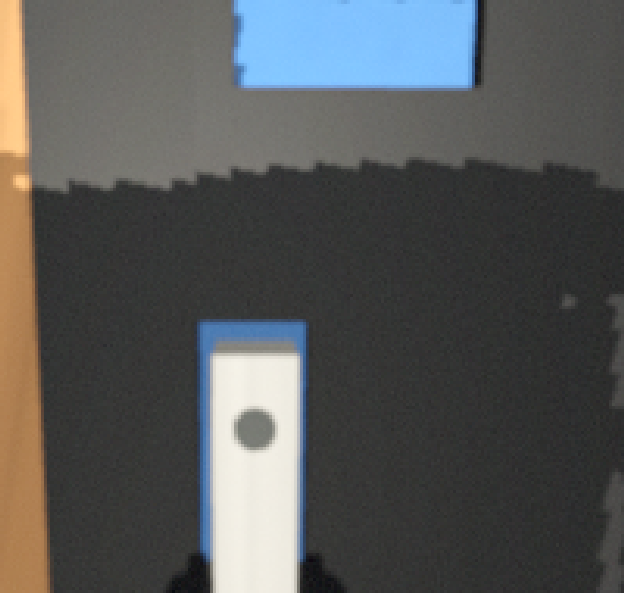

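The crop shows the leg end centred in the L cut-out, with small margins left, right and ahead. I'll put numbers on them.

```bash
python3 - <<'E'
from h import *
o=manip.get_obs(); t=yaw_tool(o); m=manip.camera_model("wrist")
def T(u,v,z,n):
    d=(ray("wrist",(240+u/3.12-.5,90+v/3.12-.5),z,m)-o["ee_pos"])*1000; print(n,"toolx",round(d[0]*np.cos(t)+d[1]*np.sin(t),1),"tooly",round(d[0]*np.sin(t)-d[1]*np.cos(t),1))
for z in (.006,.016): T(200,450,z,f"cav left {z}");T(306,450,z,"cav right");T(253,321,z,"cav end")
zb=o["ee_pos"][2]+.0079
T(212,450,zb,"br left");T(299,450,zb,"br right");T(255,353,zb,"br end top");T(255,340,zb-.02,"br end bottom")
E
```

```text
cav left 0.006 toolx 22.3 tooly -9.6
cav right toolx 22.3 tooly 11.2
cav end toolx 47.4 tooly 0.8
cav left 0.016 toolx 24.6 tooly -9.0
cav right toolx 24.5 tooly 10.6
cav end toolx 48.4 tooly 0.8
br left toolx 30.4 tooly -5.8
br right toolx 30.4 tooly 8.1
br end top toolx 45.9 tooly 1.1
br end bottom toolx 45.6 tooly 1.2
```

Well within clearance; descend.

step_arm:
  plan: [-0.001,-0.001,0,0,-0.001,-0.001,0.015,0,-0.001,-0.001,0.03,0,-0.001,-0.001,0.042,0,-0.001,-0.001,0.048,0,-0.001,-0.001,0.051,0,-0.001,-0.001,0.051,0,-0.001,-0.001,0.051,0]

```text
clock: 15.25
ee_pos: [0.5001, 0.181, 0.0181]
tool_rot: [-0.0, 0.633, 0.774, -0.0]
wrist_force: [-2.4, -0.0, 10.1]
width: 0.146
finger_force: 30.0
```

```bash
python3 - <<'E'
from h import *
o=manip.get_obs(); print(o["ee_pos"],np.degrees(yaw_tool(o)),o["width"]*95,o["wrist_force"])
E
```

```text
[0.50007204 0.18102559 0.01807655] 101.49566508352946 13.830665871769492 [-2.43846408 -0.03875939 10.09930626]
```

step_arm:
  plan: [0,0,0,0,0,0,0,0,0,0,0,0,0,0,-0.03,0,0,0,-0.1,0,0,0,-0.25,0,0,0,-0.4,0,-0.05,0,-0.55,0,-0.05,0,-0.55,0]
  claw: 70

```text
clock: 16.15
ee_pos: [0.5054, 0.166, 0.1884]
tool_rot: [0.003, 0.633, 0.774, 0.004]
wrist_force: [0.2, -0.1, -0.7]
width: 0.723
finger_force: 0.0
```

```bash
python3 - <<'E'
from h import *
goto((.66,-.01,.2),163)
E
```

```text
row [-0.678  0.388 -0.039] -0.513 alt 0.987 q6 -0.01 tcp [0.5054 0.166  0.1884] yaw 101.5 t 16.15
```

step_arm:
  plan: [-0.1,0.06,-0.04,-0.07,-0.2,0.12,-0.04,-0.14,-0.3,0.18,-0.04,-0.21,-0.4,0.24,-0.04,-0.28,-0.5,0.3,-0.04,-0.35,-0.6,0.35,-0.04,-0.42,-0.67,0.385,-0.04,-0.49,-0.678,0.388,-0.04,-0.513,-0.678,0.388,-0.04,-0.513,-0.678,0.388,-0.04,-0.513]
  claw: 0

```text
clock: 17.15
ee_pos: [0.6574, -0.0095, 0.1943]
tool_rot: [-0.0, 0.148, 0.989, 0.0]
wrist_force: [0.6, -0.3, -0.4]
width: 0.996
finger_force: 0.0
```

```bash
python3 - <<'E'
from h import *
m=manip.camera_model("wrist"); im=save("wrist","w5"); o=manip.get_obs()
V=np.array(m["view"]); print("cam",-V[:3,:3].T@V[:3,3], o["ee_pos"],np.degrees(yaw_tool(o)))
for P in rects("wrist","heatsink",.024,m)[:1]: print(fit(P,HS))
for r in manip.pinpoint("wrist","heatsink")[:2]: print(round(r["conf"],2),np.round(r["uv"]),np.round(ray("wrist",r["uv"],0,m)*1000,1))
x,y=map(int,(r["uv"])); c=im[max(0,y-75):y+75,max(0,x-100):x+100,::-1]; print(max(0,x-100),max(0,y-75)); cv2.imwrite("pics/w5c.png",cv2.resize(c,None,fx=4,fy=4,interpolation=cv2.INTER_NEAREST))
E
```

```text
cam [0.59355925 0.00962493 0.36485478] [ 0.65744534 -0.00929418  0.19446267] 162.9784965076893
heatsink 0.73 [292.4, 207.5, 61.6, 42.4] c [664.   -9.6] wh [41.  64.8] xaxis -19.6
(array([664.1,  -9.9, -19.4]), np.float64(1.56))
0.76 [322. 225.] [663.1 -10.2   0. ]
222 150
```

View pics/w5c.png

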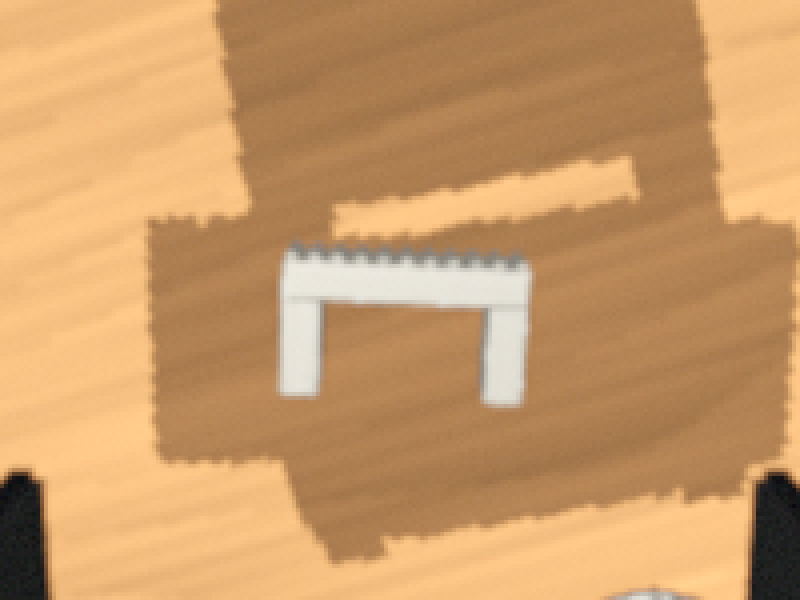

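The crop shows the U at about (322,232) in the full picture, spine up towards the robot, turned slightly from the tool. I'll grip across both leg ends.

```bash
python3 -c "
from h import *
goto((.6603,-.0095,.013),160.6)"
```

```text
row [-0.009  0.002  0.606] 0.02 alt -1.48 q6 -1.39 tcp [ 0.6575 -0.0092  0.1947] yaw 163.0 t 17.3
```

step_arm:
  plan: [-0.009,0.002,0.13,0.02,-0.009,0.002,0.28,0.02,-0.009,0.002,0.42,0.02,-0.009,0.002,0.53,0.02,-0.009,0.002,0.58,0.02,-0.009,0.002,0.6,0.02,-0.009,0.002,0.606,0.02,-0.009,0.002,0.606,0.02,-0.009,0.002,0.606,0.02]

```text
clock: 18.2
ee_pos: [0.6613, -0.01, 0.0143]
tool_rot: [0.001, 0.168, 0.986, 0.0]
wrist_force: [-0.2, -0.1, 1.6]
width: 0.998
finger_force: 0.0
```

step_arm:
  plan: [0,0,0,0,0,0,0,0,0,0,0,0,0,0,0,0,0,0,0,0,0,0,0,0]
  claw: 255

```text
clock: 18.8
ee_pos: [0.6606, -0.0099, 0.0128]
tool_rot: [0.0, 0.168, 0.986, 0.0]
wrist_force: [-0.6, 0.8, 1.5]
width: 0.67
finger_force: 30.0
```

```bash
python3 -c "
from h import *
o=manip.get_obs(); print(o['width']*95,o['finger_force'],o['wrist_force'])
goto((.495,.306,.15),191.4)"
```

```text
63.649527611847034 29.99881088733673 [-0.56338726  0.84420934  1.46455534]
row [ 0.87   0.811 -0.457] -0.256 alt 1.244 q6 -1.35 tcp [ 0.6606 -0.0099  0.0128] yaw 160.7 t 18.8
```

step_arm:
  plan: [0,0,-0.06,0,0,0,-0.18,0,0.04,0.04,-0.32,-0.02,0.13,0.12,-0.42,-0.05,0.24,0.22,-0.46,-0.09,0.35,0.32,-0.46,-0.13,0.46,0.42,-0.46,-0.17,0.57,0.52,-0.46,-0.2,0.67,0.62,-0.46,-0.23,0.76,0.71,-0.46,-0.25,0.84,0.78,-0.46,-0.256,0.885,0.808,-0.46,-0.256,0.885,0.808,-0.46,-0.256,0.885,0.808,-0.46,-0.256]

```text
clock: 20.2
ee_pos: [0.4906, 0.3062, 0.1507]
tool_rot: [0.0, -0.099, 0.995, -0.0]
wrist_force: [0.8, -0.2, -0.7]
width: 0.673
finger_force: 30.0
```

```bash
python3 -c "
from h import *
o=manip.get_obs(); print(o['width']*95,o['finger_force'])
goto((.4889,.3052,.035),191.4)"
```

```text
63.899326309949004 29.999027252197266
row [ 0.006 -0.002  0.386] -0.0 alt 1.5 q6 -1.33 tcp [0.4906 0.3062 0.1507] yaw -168.6 t 20.2
```

step_arm:
  plan: [0.006,-0.002,0.12,0,0.006,-0.002,0.25,0,0.006,-0.002,0.34,0,0.006,-0.002,0.375,0,0.006,-0.002,0.386,0,0.006,-0.002,0.386,0,0.006,-0.002,0.386,0]

```text
clock: 20.9
ee_pos: [0.4895, 0.3058, 0.0362]
tool_rot: [0.001, -0.099, 0.995, 0.0]
wrist_force: [0.0, -0.2, 0.1]
width: 0.673
finger_force: 30.0
```

```bash
python3 - <<'E'
from h import *
o=manip.get_obs(); print(o["ee_pos"],np.degrees(yaw_tool(o)),o["width"]*95)
im=save("wrist","w6")
c=im[140:290,220:420,::-1]; cv2.imwrite("pics/w6c.png",cv2.resize(c,None,fx=4,fy=4,interpolation=cv2.INTER_NEAREST))
E
```

```text
[0.48954822 0.30583478 0.03623329] -168.64955383685526 63.910469191683006
```

View pics/w6c.png

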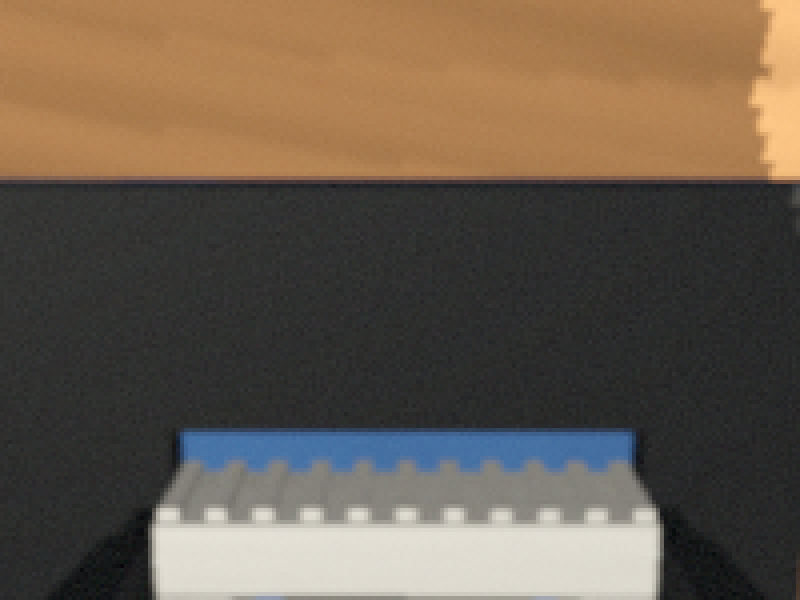

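The crop shows the U spine over its cut-out, with a blue strip 180–636 wide ahead of it. I'll put numbers on the margins.

```bash
python3 - <<'E'
from h import *
o=manip.get_obs(); t=yaw_tool(o); m=manip.camera_model("wrist")
def T(u,v,z,n):
    d=(ray("wrist",(220+u/4-.5,140+v/4-.5),z,m)-o["ee_pos"])*1000; print(n,"toolx",round(d[0]*np.cos(t)+d[1]*np.sin(t),1),"tooly",round(d[0]*np.sin(t)-d[1]*np.cos(t),1))
zb=o["ee_pos"][2]-.0128
T(180,431,.006,"cav L floor");T(636,431,.006,"cav R floor");T(176,431,.016,"cav L top");T(640,431,.016,"cav R top")
T(152,523,zb+.024,"hs L top");T(660,523,zb+.024,"hs R top");T(400,508,zb+.024,"hs spine top");T(400,463,zb,"hs spine bottom")
T(0,181,.016,"tray edge");T(760,181,.016,"tray edge")
E
```

```text
cav L floor toolx 13.1 tooly -36.4
cav R floor toolx 13.1 tooly 34.6
cav L top toolx 15.8 tooly -35.2
cav R top toolx 15.8 tooly 33.4
hs L top toolx 12.4 tooly -33.1
hs R top toolx 12.3 tooly 30.8
hs spine top toolx 14.3 tooly -1.9
hs spine bottom toolx 13.1 tooly -2.1
tray edge toolx 52.4 tooly -58.5
tray edge toolx 52.4 tooly 48.8
```

step_arm:
  plan: [-0.0015,0.001,0,0,-0.0015,0.001,0.015,0,-0.0015,0.001,0.03,0,-0.0015,0.001,0.042,0,-0.0015,0.001,0.05,0,-0.0015,0.001,0.054,0,-0.0015,0.001,0.055,0,-0.0015,0.001,0.055,0]

```text
clock: 21.75
ee_pos: [0.4889, 0.3061, 0.0188]
tool_rot: [-0.0, -0.099, 0.995, -0.0]
wrist_force: [-2.2, -1.0, 5.2]
width: 0.666
finger_force: 30.0
```

```bash
python3 - <<'E'
from h import *
o=manip.get_obs(); print(o["ee_pos"],np.degrees(yaw_tool(o)),o["width"]*95,o["wrist_force"])
E
```

```text
[0.48892959 0.30608249 0.0187595 ] -168.62632839106485 63.30087339771846 [-2.16120137 -0.95223779  5.16444935]
```

Seated (contact at the expected height). I'll release, lift and move clear.

step_arm:
  plan: [0,0,0,0,0,0,0,0,0,0,0,0,0,0,0,0,0,0,-0.03,0,0,0,-0.1,0,0,0,-0.25,0,0,0,-0.4,0,0,0,-0.55,0,0.1,0,-0.6,0,0.1,0,-0.6,0]
  claw: 0

```text
clock: 22.85
ee_pos: [0.4581, 0.3001, 0.2017]
tool_rot: [0.002, -0.099, 0.995, 0.001]
wrist_force: [-0.1, -0.4, -0.5]
width: 1.003
finger_force: 0.0
```

```bash
python3 - <<'E'
from h import *
im=save("wrist","w7"); c=im[100:320,190:460,::-1]; s=save("side","side2")[150:400,230:460,::-1]
a=cv2.resize(c,(780,636)); b=cv2.resize(s,(585,636)); cv2.imwrite("pics/fin.png",cv2.resize(np.hstack([a,b]),(800,372)))
E
```

```text
(no output)
```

View pics/fin.png

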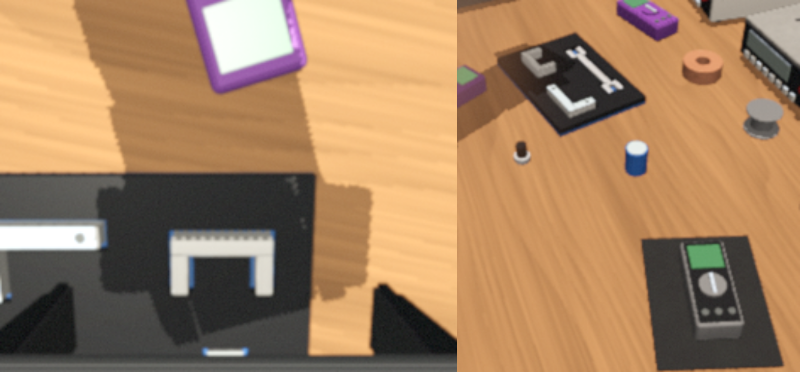

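The picture shows both parts seated in their outlines with thin blue margins. The meter lies face up on the mat, and the other things are where they were.

```bash
python3 -c "
from h import *
print(manip.job_done())"
```

```text
the job is handed in; nothing more can be done
None
```

The job is handed in at about 23 s on the robot's clock: the meter is face up on the mat, the bracket and heat sink are seated in their own tray cavities, and nothing was dropped or disturbed as far as the final pictures show.

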